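# Dispense one brass ball with a full pump stroke

## Robot

A 6-joint arm with a two-finger parallel gripper is mounted at the origin on a cart in front of the work surface, level with it; the furniture and walls round the work are solid. World frame = base frame: x ahead of the robot, y to its left, z up, the work surface at z = 0. Lengths are in m, angles in rad, forces in N, time in s.
With the tool pointing down it reaches from about 0.35 to 0.975 m from the base axis. Payload 4.9 kg.
Tool frame: the origin (TCP) lies at the very end of the fingers, on their centre line; the grasp point (between the pads) lies 19 mm behind it (ctrl.grasp_offset is the distance from the TCP to the grasp point, in m); z points along the fingers, y is the line along which they close (so a half turn about z gives the same grasp; the last joint's range is limited). The gripper opens to 85 mm and grips with 20 to 120 N. Pads are 22 mm wide; open, the fingers measure 114 mm over their backs; the gripper's body (76 mm by 85 mm) begins 54 mm behind the grasp point. The pads swing forward as they close: fully open they stand 13 mm farther back than shut.
Start: joints at [-1.247, 0.053, 1.613, -0, 1.476, -0.119], TCP at [0.268, -0.565, 0.231] pointing down, gripper open.
Joint ranges: [-3.01, 3.01], [-1.01, 2.22], [0.06, 2.58], [-1.02, 4.17], [0.09, 2.62], [-3.14, 3.14]. Speed limits (rad/s): [2.57, 2.57, 3.14, 3.14, 3.14, 3.14].

## Interface

Orientations are given as a rotation vector (axis times angle).
In Python, from station import ctrl, optics gives the robot as it stands.
- The arm moves only by the shell command python3 -m handwheel 'ROWS' [OPENING] [FORCE]. ROWS is JSON, a list of rows, each an object of numbers: "tx", "ty", "tz": the shift along the tool's x, y, z in mm; "roll": the turn about the tool's z in rad. A call has 1 to 12 rows; each row shifts and turns the commanded pose from where the row before left it, along the tool's axes as they then stand; what a row does not reach is not made up. A row lasts 1/12 s, in which the tool goes at most 41.7 mm and 7.16 degrees, less where a joint would pass 70% of its speed; a pose out of reach is approached as far as the arm can. A call with a gripper value outside its range is refused whole. OPENING is the finger opening in mm, from 0 to 85.4, set as the call begins (- or left out, the last holds). The fingers move at their own pace and stop on an object; FORCE is the grip in N (left out, the last holds). Time passes only in rows, so rows that do not move let the fingers close. It gives the time, the measured TCP pose, the force, the opening and the grip force at its end, in the units of the state.
- ctrl.get_obs(): the state, without advancing time (a new reading comes with each control period).
- optics.get_image(name): name is "scene" or "top" or "wrist"; returns (picture, depth): 400x640x3 uint8, red, green, blue; 400x640 float32, m along the optical axis (not along the pixel's ray), 0 where there is no reading.
- optics.camera_params(name): a dict with "mtx" (3x3 intrinsics, pixels), "extrinsics" (4x4, takes a point from camera to world coordinates); the wrist camera has in their place "tool_from_camera" (4x4, takes a point from camera to tool coordinates, whose origin is the TCP and whose axes are the flange's). Camera axes: x right, y down, z forward; pixel columns grow to the right and rows downward; lengths in m; the calibration is good to about 2 mm. A picture is of the moment at which its call begins: read the wrist's pose just before it. camera_params takes no time and is no camera call.
- ctrl.finish_job(): hands the job in; it is judged then, once.
The state is a dict: "t": time; "q": joint angles; "dq": joint speeds; "effort": joint torques, N m; "tool_pos": TCP position; "tool_rot": TCP orientation; "contact_force": force on the tool from outside, world axes, zero at the start; "wrist_torque": the same for the moment, N m; "opening": finger opening in m; "grip_force": force on a finger pad.
Only numpy, scipy, OpenCV 4.12 (cv2) and the standard library are available. Lean on these libraries where they do the work, as an engineer would, in place of code of your own. Each camera call takes 0.05 s, during which the arm holds its last target. There are 200 camera calls.

## Task

Stand the bamboo cup upright on the table under the ball dispenser's spout and let go of it. Then press the dispenser's red knob once, all the way down until it bottoms on its stop, pressing no harder than about 20 N, hold it there for about a second, and let it spring back up, so that exactly one brass ball drops into the cup and the other two stay in the magazine. Leave the cup standing under the spout and do not move the beaker or the pipe ring.

Things in the scene. Friction and masses are not known exactly. Their poses are not given: they have to be found in the camera images.
- dispenser: Ball dispenser, fixed. Origin on the table under its clear ball magazine (top 195 mm high); +x runs from the spout back to the housing, z up. Green housing x +13 to +93, y +-30, 170 mm high, on a foot x +5 to +105, y +-48 mm. Head in front of it: to x -40, 40 mm wide, up to 143 mm high; then a chute 26 mm wide, 75 to 97 mm high, to x -101. In front of the foot the space under 75 mm is free.
- spout (a point): Centre of the spout's opening in the chute, from which the ball falls straight down: 88 mm in front (-x) of the dispenser's origin, 75 mm above the table, 10 mm above the cup's rim. The chute stands 22 mm above this point, so the cup must come in level, from the front or the sides, not from above.
- knob_axis (a point): Fixed point on the vertical axis of the plunger, at the top of its brass guide bush, 50 mm behind (+x) the dispenser's origin, 180 mm above the table. The red mushroom knob (38 mm diameter, flat top) is screwed on the plunger at a height that differs each time and is not measured: with the plunger up its top is 37 to 51 mm above this point.
- plunger (a joint): Plunger stroke in m: 0 up, growing as pressed down, 0.020 at the rubber-faced stop. The spring takes about 4 N to start, 10 to 11 N just before the stop; on the stop the force rises about 10 N per mm. It springs back when let go. The bottom ball leaves only in about the last 2 mm of the stroke and takes about half a second to roll out.
- bamboo_cup: Open bamboo cup, loose, about 0.09 kg: 54 mm outside diameter, 65 mm high, walls 5 to 8 mm, inner floor 10 mm up. Origin: centre of its underside; z up.
- ball_1_center (a point): Centre of the lowest brass ball (14 mm diameter, 12 g) in the dispenser, the one that is dispensed.
- ball_2_center (a point): Centre of the second brass ball, in the clear magazine above the first.
- ball_3_center (a point): Centre of the third (top) brass ball in the magazine.
- plastic_beaker: Clear plastic beaker, 80 mm diameter, 88 mm high, loose bystander. Origin: centre of its underside.
- pipe_ring: Grey pipe offcut, 72 mm diameter, 56 mm high, loose bystander. Origin: centre of its underside.
Not all that is in view belongs to the job. What is shaped like the bamboo_cup but blue is not meant.

How it is judged:
On the way, in this order (a step that is already met when the one before it is completed fails the run):
1. the cup stands upright on the table under the spout, let go, with the plunger still up (horizontal distance between bamboo_cup and spout below 0.017 m and height (world z) of bamboo_cup below 0.006 m and angle between bamboo_cup's own z axis and vertical below 0.1 rad and contact force between the fingers and bamboo_cup below 0.1 N and value of joint plunger below 0.003 m), for 0.2 s.
2. the plunger is pressed by the gripper onto its stop (within 0.7 mm of the 20 mm stroke) and kept there for 0.4 s, the cup under the spout (value of joint plunger above 0.0193 m and contact force between any of the fingers, the arm and dispenser above 5 N and horizontal distance between bamboo_cup and spout below 0.017 m and height (world z) of bamboo_cup below 0.006 m and angle between bamboo_cup's own z axis and vertical below 0.1 rad), for 0.4 s.
At the end, for the whole second after the job is handed in: The lowest ball lies in the cup, the cup stands still and upright on the table with its centre within 17 mm (in plan) of the spout, the other two balls are in the dispenser, and the plunger is up again (within 2 mm) (horizontal distance between bamboo_cup and spout below 0.017 m and height (world z) of bamboo_cup below 0.006 m and angle between bamboo_cup's own z axis and vertical below 0.1 rad and horizontal distance between ball_1_center and bamboo_cup below 0.024 m and z of ball_1_center in the frame of bamboo_cup between 0.008 and 0.04 m and z of each of ball_2_center, ball_3_center in the frame of dispenser above 0.12 m and horizontal distance between each of ball_2_center, ball_3_center and dispenser below 0.02 m and value of joint plunger below 0.002 m and linear speed of bamboo_cup below 0.02 m/s); the robot touches nothing.
It fails at once if the robot presses on the dispenser with more than 25 N (contact force between any of the fingers, the arm and dispenser above 25 N).
It fails at once if a second ball is let out of the magazine (z of any of ball_2_center, ball_3_center in the frame of dispenser below 0.115 m).
It fails at once if the cup is tipped by more than 35 degrees (angle between bamboo_cup's own z axis and vertical above 0.61 rad).
It fails at once if the beaker or the pipe ring is moved by more than 20 mm (distance of any of plastic_beaker, pipe_ring from where it was at the start of the episode above 0.02 m).
It also fails if it takes over 70 s, if anything falls off the work surface, if the arm or the gripper's body presses on something with over 40 N, if the wrist force passes 120 N, or if a joint passes its speed limit or range.

## Working session

There is one attempt and no reset: what is moved stays moved. The work goes in short steps, Python scripts to look and compute and a shell command to move; the robot and the scene stay as the last step left them, time stands still between calls to the robot, and variables do not carry over. Pictures are saved under pics/ and viewed, at most 10 in all, crops included, and the job is handed in when it is done.

```bash
mkdir -p pics; cat > h.py <<'E'
import numpy as np, cv2
from scipy.spatial.transform import Rotation as R
from station import ctrl, optics
def snap(n,f):
    o=ctrl.get_obs(); im,d=optics.get_image(n); cv2.imwrite(f'pics/{f}.png',im[:,:,::-1]); np.save(f'pics/{f}.npy',d)
    p=optics.camera_params(n)
    if n=='wrist':
        T=np.eye(4);T[:3,:3]=R.from_rotvec(o['tool_rot']).as_matrix();T[:3,3]=o['tool_pos'];T=T@p['tool_from_camera']
    else: T=p['extrinsics']
    np.savez(f'pics/{f}.npz',K=p['mtx'],T=T)
    return im,d
def P(f,u,v,z=None,depth=None):
    c=np.load(f'pics/{f}.npz'); d=np.load(f'pics/{f}.npy'); K,T=c['K'],np.array(c['T'])
    r=np.linalg.inv(K)@[u,v,1]
    if z is not None:
        w=T[:3,:3]@r; s=(z-T[2,3])/w[2]
    else: s=d[int(v),int(u)]
    return T[:3,:3]@(r*s)+T[:3,3]
E
python3 - <<'E'
from h import *
for n in('scene','top'): snap(n,n)
o=ctrl.get_obs();print(o, ctrl.grasp_offset); print(np.load('pics/top.npz')['T'].round(3),np.load('pics/scene.npz')['T'].round(3))
E
```

```text
{'t': 0.1, 'q': array([-1.24698802e+00,  5.32961857e-02,  1.61415618e+00,  2.90547461e-06,
        1.47599769e+00, -1.18975137e-01]), 'dq': array([ 0.00079996, -0.0020478 , -0.00325082, -0.00089705,  0.00216366,
       -0.00086398]), 'effort': array([ 9.12722899e-04, -3.94901419e+01, -3.71364212e+01, -1.20306067e-04,
        3.90368019e-03, -1.18892928e-05]), 'tool_pos': array([ 0.26761999, -0.56418237,  0.23018295]), 'tool_rot': array([-3.06311236e+00, -6.89448543e-01,  2.93597079e-04]), 'contact_force': array([-0.0291319 ,  0.23237126, -0.05286076]), 'wrist_torque': array([-0.04475541, -0.04215172, -0.04901277]), 'grip_force': 0.0, 'opening': 0.08530515625692103} 0.0187
[[ 0.02  -0.994  0.108  0.425]
 [-1.    -0.021 -0.01  -0.17 ]
 [ 0.012 -0.108 -0.994  1.535]
 [ 0.     0.     0.     1.   ]] [[-0.89  -0.338  0.306  0.166]
 [-0.456  0.652 -0.606  0.645]
 [ 0.006 -0.679 -0.734  1.12 ]
 [ 0.     0.     0.     1.   ]]
```

View pics/scene.png

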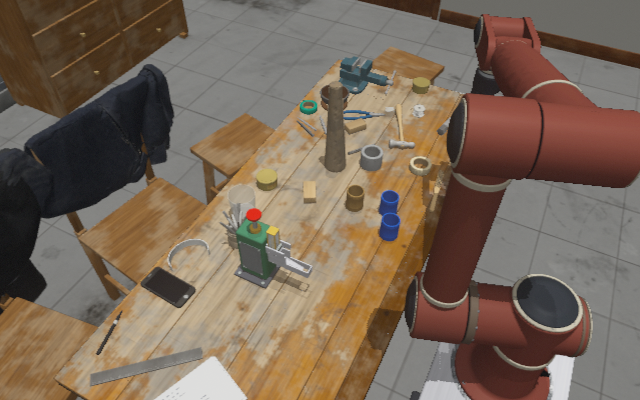

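View pics/top.png

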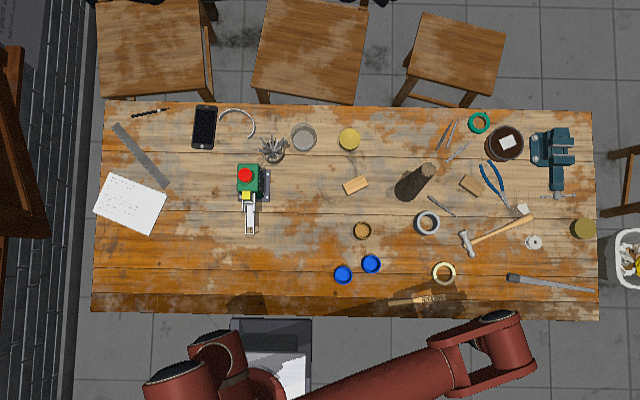

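Candidates for the cup, as top-view pixels:
- Brown open cup (362,231).
- Blue cups (343,274) and (371,264).
- Tall brown vase (415,182).
- Yellow ring (444,273).
- Lids (349,139) and (584,229).

The brown open cup fits the description, so I'm checking it in a close crop together with the dispenser.

```bash
python3 - <<'E'
import cv2
i=cv2.imread('pics/top.png')[150:300,220:400]
cv2.imwrite('pics/c1.png',cv2.resize(i,None,fx=4,fy=4,interpolation=cv2.INTER_CUBIC))
i=cv2.imread('pics/scene.png')[170:300,220:420]
cv2.imwrite('pics/c2.png',cv2.resize(i,None,fx=4,fy=4,interpolation=cv2.INTER_CUBIC))
E
```

```text
(no output)
```

View pics/c1.png

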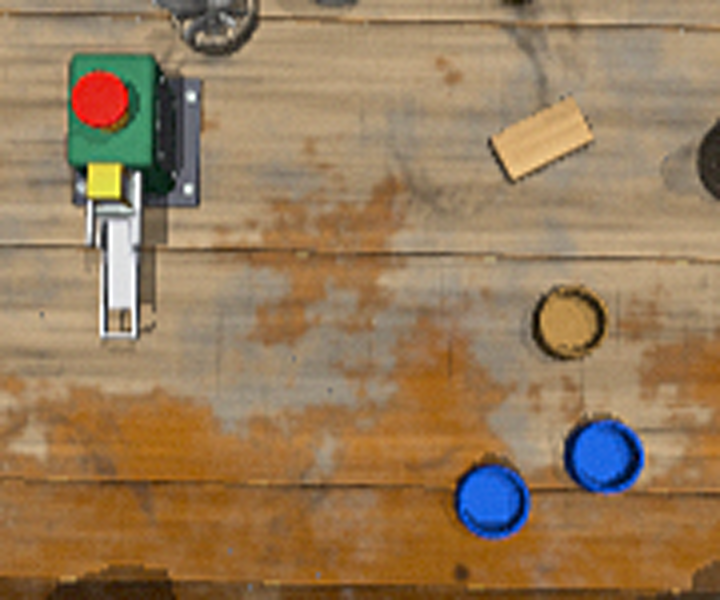

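View pics/c2.png

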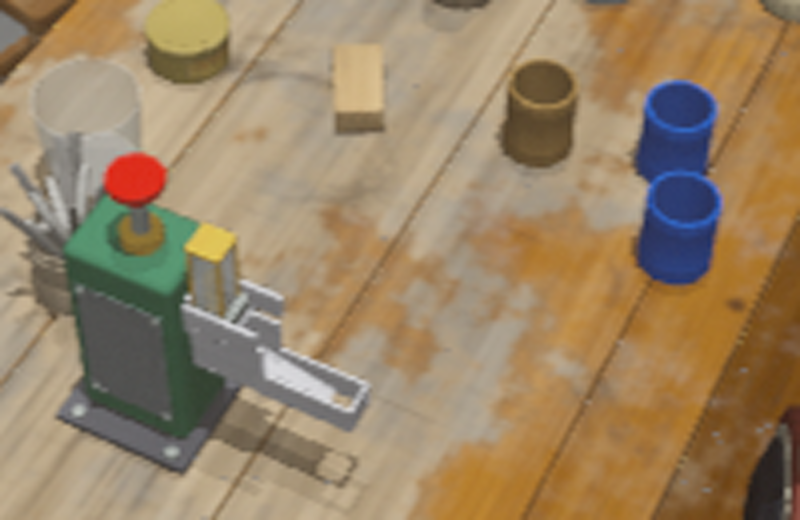

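The crops show the bamboo cup's rim centre at top pixel (362.7,230.5), with no other brown cup. The dispenser's knob is at (245,175), its magazine cap at (246,195) and its spout opening at (250,230).

```bash
python3 - <<'E'
from h import *
cup=P('top',362.7,230.5,.065); print('cup',cup)
print('cup scene',P('scene',220+541/4,170+86/4,.065))
print('mag',P('top',246.2,195.2,.195),'scene',P('scene',220+211/4,170+241/4,.195))
print('knob depth',P('top',245,175),'scene',P('scene',220+136/4,170+178/4))
print('spout z.075',P('top',250.2,230.2,.075),'end z.097',P('top',220+119/4,150+337/4,.097))
print('blue',P('top',220+492/4,150+502/4,.065),P('top',220+604/4,150+456/4,.065))
print('housing corners z.17',*[P('top',220+a/4,150+b/4,.17).round(4) for a,b in((70,55),(157,55),(154,167),(69,163))])
print('foot',P('top',220+199/4,150+80/4,.004),P('top',220+199/4,150+205/4,.004))
print('beaker',P('top',303.5,137,.088))
E
```

```text
cup [ 0.51492885 -0.32121226  0.065     ]
cup scene [ 0.51635526 -0.31707899  0.065     ]
mag [0.59555944 0.00704363 0.195     ] scene [0.59663369 0.01101743 0.195     ]
knob depth [0.64558995 0.00823957 0.22429284] scene [0.64579636 0.01175999 0.22725147]
spout z.075 [0.50840823 0.00763502 0.075     ] end z.097 [0.49552421 0.00585373 0.097     ]
blue [ 0.38276277 -0.26516042  0.065     ] [ 0.41761813 -0.34643822  0.065     ]
housing corners z.17 [0.6857 0.0374 0.17  ] [ 0.687  -0.0226  0.17  ] [ 0.609 -0.023  0.17 ] [0.6105 0.0353 0.17  ]
foot [ 0.69999055 -0.03774901  0.004     ] [ 0.60267573 -0.04067382  0.004     ]
beaker [ 0.78568985 -0.14138269  0.088     ]
```

```bash
python3 - <<'E'
from h import *
o=ctrl.get_obs(); M=R.from_rotvec(o['tool_rot']).as_matrix();print(M.round(4))
print(optics.camera_params('wrist')['tool_from_camera'].round(3))
x=M[:,0]; print('yaw of x deg',np.degrees(np.arctan2(x[1],x[0])))
g=np.array([.515,-.319,.16]); print('move in tool mm',M.T@(g-o['tool_pos'])*1000)
E
```

```text
[[ 9.036e-01  4.285e-01 -6.000e-04]
 [ 4.285e-01 -9.036e-01  1.800e-03]
 [ 2.000e-04 -1.800e-03 -1.000e+00]]
[[ 0.    -0.948 -0.317  0.082]
 [ 1.     0.001 -0.     0.   ]
 [ 0.001 -0.317  0.948 -0.142]
 [ 0.     0.     0.     1.   ]]
yaw of x deg 25.36959505428407
move in tool mm [ 328.55747101 -115.41654379   70.46926938]
```

```bash
python3 -m handwheel '[{"tx":27.4,"ty":-9.6,"tz":2},{"tx":27.4,"ty":-9.6,"tz":2},{"tx":27.4,"ty":-9.6,"tz":2},{"tx":27.4,"ty":-9.6,"tz":2},{"tx":27.4,"ty":-9.6,"tz":2},{"tx":27.4,"ty":-9.6,"tz":2},{"tx":27.4,"ty":-9.6,"tz":2},{"tx":27.4,"ty":-9.6,"tz":2},{"tx":27.4,"ty":-9.6,"tz":2},{"tx":27.4,"ty":-9.6,"tz":2},{"tx":27.4,"ty":-9.6,"tz":2},{"tx":27.4,"ty":-9.6,"tz":2}]' 85
python3 -m handwheel '[{"roll":-0.12},{"roll":-0.12},{"roll":-0.12},{"roll":-0.12},{"roll":-0.12},{"roll":-0.12},{"roll":-0.12},{"roll":-0.12},{"roll":-0.12},{"roll":-0.12},{"roll":-0.12},{"roll":-0.12}]'
python3 -m handwheel '[{"roll":-0.12},{"roll":-0.12},{"roll":-0.12},{"roll":-0.12},{"roll":-0.12},{"roll":-0.12},{"roll":-0.12},{"roll":-0.12},{"roll":-0.12},{"roll":-0.12},{"roll":-0.059},{}]'
cat >> h.py <<'E'
def rel(g,tcp_yaw=180):
    o=ctrl.get_obs(); M=R.from_rotvec(o['tool_rot']).as_matrix();x=M[:,0]
    print('pos',o['tool_pos'].round(4),'yaw',np.degrees(np.arctan2(x[1],x[0])).round(2),'q',o['q'].round(2),'tilt',M[:2,2].round(4))
    print('move mm',(M.T@(np.array(g)-o['tool_pos'])*1000).round(1))
E
python3 - <<'E'
from h import *
rel([.515,-.319,.034])
im,d=snap('wrist','w1')
E
```

```text
pos [ 0.2676 -0.5642  0.2302] yaw 25.37 q [-1.25  0.05  1.61  0.    1.48 -0.12] tilt [-0.0006  0.0018]
move mm [ 328.5 -115.2  196.5]$[0]: bad value
$[0]: bad value
$[0]: bad value
```

View pics/w1.png

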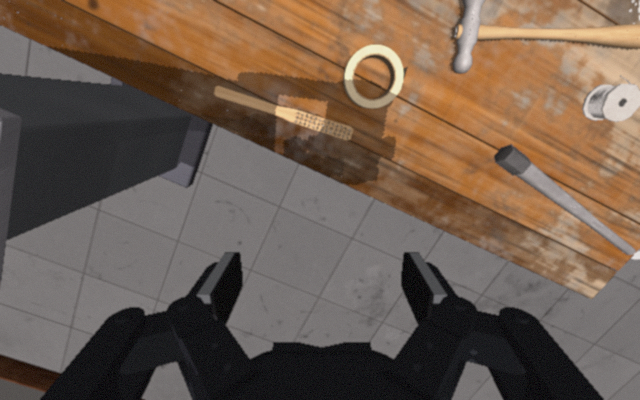

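The arm has not moved: the rows were refused, and the view shows only the open fingers at (220,280) and (425,280) over the floor. Rows probably need all four keys.

```bash
python3 -m handwheel '[{"tx":27.4,"ty":-9.6,"tz":2,"roll":0},{"tx":27.4,"ty":-9.6,"tz":2,"roll":0},{"tx":27.4,"ty":-9.6,"tz":2,"roll":0},{"tx":27.4,"ty":-9.6,"tz":2,"roll":0},{"tx":27.4,"ty":-9.6,"tz":2,"roll":0},{"tx":27.4,"ty":-9.6,"tz":2,"roll":0},{"tx":27.4,"ty":-9.6,"tz":2,"roll":0},{"tx":27.4,"ty":-9.6,"tz":2,"roll":0},{"tx":27.4,"ty":-9.6,"tz":2,"roll":0},{"tx":27.4,"ty":-9.6,"tz":2,"roll":0},{"tx":27.4,"ty":-9.6,"tz":2,"roll":0},{"tx":27.4,"ty":-9.6,"tz":2,"roll":0}]' 85 || echo fail
```

```text
t: 1.15
tool_pos: [0.5162, -0.3184, 0.2068]
tool_rot: [-3.064, -0.69, 0.0]
contact_force: [0.5, 0.5, -0.7]
opening: 0.085
grip_force: 0.0
```

```bash
python3 -m handwheel '[{"tx":0,"ty":0,"tz":0,"roll":-0.12},{"tx":0,"ty":0,"tz":0,"roll":-0.12},{"tx":0,"ty":0,"tz":0,"roll":-0.12},{"tx":0,"ty":0,"tz":0,"roll":-0.12},{"tx":0,"ty":0,"tz":0,"roll":-0.12},{"tx":0,"ty":0,"tz":0,"roll":-0.12},{"tx":0,"ty":0,"tz":0,"roll":-0.12},{"tx":0,"ty":0,"tz":0,"roll":-0.12},{"tx":0,"ty":0,"tz":0,"roll":-0.12},{"tx":0,"ty":0,"tz":0,"roll":-0.12},{"tx":0,"ty":0,"tz":0,"roll":-0.12},{"tx":0,"ty":0,"tz":0,"roll":-0.12}]'
python3 -m handwheel '[{"tx":0,"ty":0,"tz":0,"roll":-0.12},{"tx":0,"ty":0,"tz":0,"roll":-0.12},{"tx":0,"ty":0,"tz":0,"roll":-0.12},{"tx":0,"ty":0,"tz":0,"roll":-0.12},{"tx":0,"ty":0,"tz":0,"roll":-0.12},{"tx":0,"ty":0,"tz":0,"roll":-0.12},{"tx":0,"ty":0,"tz":0,"roll":-0.12},{"tx":0,"ty":0,"tz":0,"roll":-0.12},{"tx":0,"ty":0,"tz":0,"roll":-0.12},{"tx":0,"ty":0,"tz":0,"roll":-0.12},{"tx":0,"ty":0,"tz":0,"roll":-0.06},{"tx":0,"ty":0,"tz":0,"roll":0}]'
python3 - <<'E'
from h import *
snap('wrist','w2')
rel([.515,-.319,.034])
E
```

```text
t: 2.15
tool_pos: [0.5153, -0.3196, 0.2068]
tool_rot: [-1.841, -2.544, -0.0]
contact_force: [-0.1, 0.5, 0.3]
opening: 0.0852
grip_force: 0.0
t: 3.15
tool_pos: [0.5153, -0.3196, 0.2068]
tool_rot: [0.003, -3.141, -0.001]
contact_force: [0.4, 0.2, -0.9]
opening: 0.0848
grip_force: 0.0
pos [ 0.5154 -0.3196  0.2069] yaw 179.99 q [-0.68  0.03  1.68  0.    1.43 -2.25] tilt [-0.0005  0.0005]
move mm [  0.3   0.5 172.9]
```

View pics/w2.png

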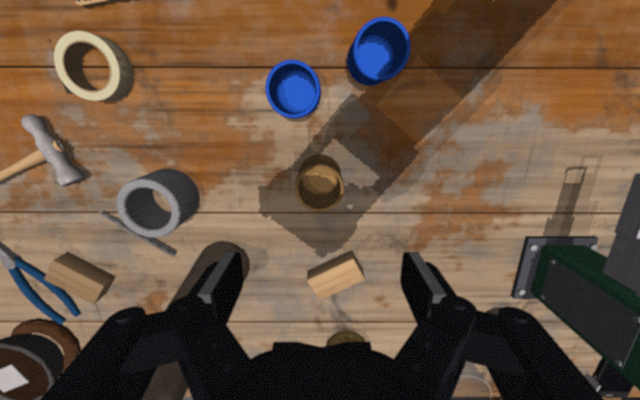

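The view shows the bamboo cup with its rim centre near (320,170), between the fingers' columns. The blue cups are at (293,90) and (379,50). I'll compute the rim centre as a check.

```bash
python3 - <<'E'
from h import *
i=cv2.imread('pics/w2.png')[130:230,260:390]
cv2.imwrite('pics/c3.png',cv2.resize(i,None,fx=6,fy=6,interpolation=cv2.INTER_CUBIC))
print(P('w2',320,172,.065),P('w2',320,185,.0))
d=np.load('pics/w2.npy')
pts=np.array([P('w2',u,v) for u in range(285,360) for v in range(140,220) if d[v,u]>0])
r=pts[(pts[:,2]>.058)&(pts[:,2]<.075)];print(len(r),r.min(0),r.max(0),r[:,:2].min(0)/2+r[:,:2].max(0)/2, np.median(r[:,2]))
pv=np.array([P('w2',u,v) for u in range(130,260) for v in range(230,330) if d[v,u]>0]); pv=pv[pv[:,2]>.15]; print(len(pv), pv.min(0) if len(pv) else 0,pv.max(0) if len(pv) else 0)
E
```

```text
[ 0.49994335 -0.32091985  0.065     ] [ 5.32301965e-01 -3.21130919e-01  5.55111512e-17]
585 [ 0.49173936 -0.34774372  0.05805184] [ 0.54392742 -0.29623493  0.06639803] [ 0.51783339 -0.32198932] 0.06388478890714494
4511 [ 0.49760044 -0.38912641  0.21854511] [ 0.52750208 -0.34807532  0.28177407]
```

View pics/c3.png

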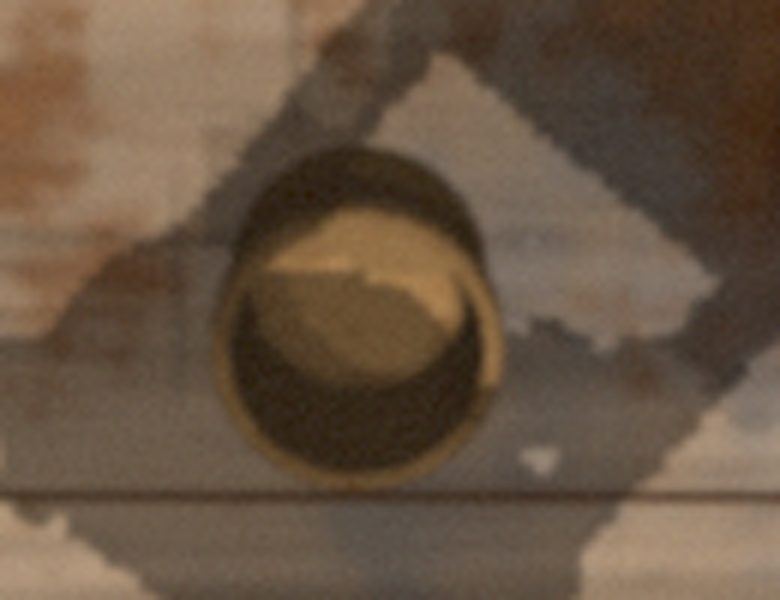

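Rim centre is at (319.7,188), which puts the cup at about (0.517,-0.321). I'm descending with the gripper axis 4 mm to its front.

```bash
python3 -m handwheel '[{"tx":2,"ty":-1.3,"tz":20,"roll":0},{"tx":0,"ty":0,"tz":20,"roll":0},{"tx":0,"ty":0,"tz":20,"roll":0},{"tx":0,"ty":0,"tz":20,"roll":0},{"tx":0,"ty":0,"tz":20,"roll":0},{"tx":0,"ty":0,"tz":20,"roll":0},{"tx":0,"ty":0,"tz":20,"roll":0},{"tx":0,"ty":0,"tz":16,"roll":0},{"tx":0,"ty":0,"tz":10,"roll":0},{"tx":0,"ty":0,"tz":7,"roll":0},{"tx":0,"ty":0,"tz":0,"roll":0},{"tx":0,"ty":0,"tz":0,"roll":0}]'
python3 -m handwheel '[{"tx":0,"ty":0,"tz":0,"roll":0},{"tx":0,"ty":0,"tz":0,"roll":0},{"tx":0,"ty":0,"tz":0,"roll":0},{"tx":0,"ty":0,"tz":0,"roll":0},{"tx":0,"ty":0,"tz":0,"roll":0},{"tx":0,"ty":0,"tz":0,"roll":0},{"tx":0,"ty":0,"tz":0,"roll":0},{"tx":0,"ty":0,"tz":0,"roll":0},{"tx":0,"ty":0,"tz":0,"roll":0},{"tx":0,"ty":0,"tz":0,"roll":0},{"tx":0,"ty":0,"tz":0,"roll":0},{"tx":0,"ty":0,"tz":0,"roll":0}]' 45 30
```

```text
t: 4.2
tool_pos: [0.5138, -0.3212, 0.0347]
tool_rot: [-0.001, 3.141, -0.0]
contact_force: [0.3, 0.4, 0.4]
opening: 0.0851
grip_force: 0.0
t: 5.2
tool_pos: [0.5145, -0.3218, 0.0359]
tool_rot: [-0.002, 3.14, -0.002]
contact_force: [-0.0, 0.7, 6.3]
opening: 0.0522
grip_force: 32.0
```

```bash
python3 -m handwheel '[{"tx":0,"ty":0,"tz":-5,"roll":0},{"tx":0,"ty":0,"tz":-10,"roll":0},{"tx":0,"ty":0,"tz":-15,"roll":0},{"tx":0,"ty":0,"tz":-20,"roll":0},{"tx":0,"ty":0,"tz":-20,"roll":0},{"tx":0,"ty":0,"tz":-15,"roll":0},{"tx":0,"ty":0,"tz":-10,"roll":0},{"tx":0,"ty":0,"tz":-5,"roll":0},{"tx":0,"ty":0,"tz":0,"roll":0},{"tx":0,"ty":0,"tz":0,"roll":0}]'
python3 -m handwheel '[{"tx":10,"ty":10,"tz":0,"roll":0},{"tx":20,"ty":20,"tz":0,"roll":0},{"tx":20,"ty":25,"tz":0,"roll":0},{"tx":20,"ty":25,"tz":0,"roll":0},{"tx":20,"ty":25,"tz":0,"roll":0},{"tx":16,"ty":25,"tz":0,"roll":0},{"tx":10,"ty":25,"tz":0,"roll":0},{"tx":0,"ty":25,"tz":0,"roll":0},{"tx":0,"ty":25,"tz":0,"roll":0},{"tx":0,"ty":25,"tz":0,"roll":0},{"tx":0,"ty":25,"tz":0,"roll":0},{"tx":0,"ty":25,"tz":0,"roll":0}]'
python3 -m handwheel '[{"tx":0,"ty":25,"tz":0,"roll":0},{"tx":0,"ty":16,"tz":0,"roll":0},{"tx":0,"ty":9,"tz":0,"roll":0},{"tx":0,"ty":0,"tz":0,"roll":0},{"tx":0,"ty":0,"tz":0,"roll":0}]'
python3 - <<'E'
from h import *
rel([.503,.0075,.0359])
snap('wrist','w3'); snap('scene','s3')
a=cv2.imread('pics/w3.png');b=cv2.imread('pics/s3.png')
b=cv2.resize(b[150:350,180:500],(640,400))
cv2.imwrite('pics/c4.png',cv2.resize(np.vstack([a,b]),(480,600)))
E
```

```text
t: 6.03
tool_pos: [0.5131, -0.3207, 0.1336]
tool_rot: [0.002, -3.141, -0.001]
contact_force: [0.1, 0.2, -1.0]
opening: 0.0523
grip_force: 31.6
t: 7.03
tool_pos: [0.396, -0.0398, 0.1328]
tool_rot: [0.001, -3.139, -0.001]
contact_force: [0.1, -0.2, -1.1]
opening: 0.0525
grip_force: 31.7
t: 7.45
tool_pos: [0.3967, 0.0087, 0.1335]
tool_rot: [0.003, -3.14, 0.001]
contact_force: [-0.1, -0.6, -0.8]
opening: 0.0522
grip_force: 31.7
pos [0.3967 0.0087 0.1335] yaw -179.88 q [-0.17 -0.47  2.22 -0.    1.39 -1.74] tilt [-0.0015 -0.0003]
move mm [-106.5   -1.4   97.5]
```

View pics/c4.png

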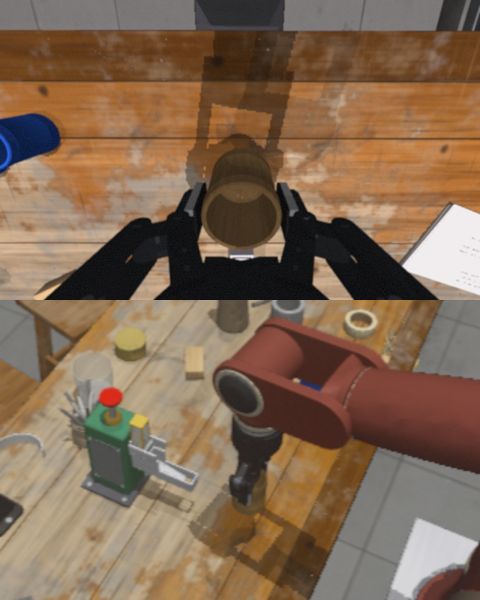

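The cup hangs upright in the pads, with the chute tip aligned behind it at (240,257). I'm lowering it to just above the table.

```bash
python3 -m handwheel '[{"tx":0,"ty":-1,"tz":10,"roll":0},{"tx":0,"ty":0,"tz":15,"roll":0},{"tx":0,"ty":0,"tz":20,"roll":0},{"tx":0,"ty":0,"tz":20,"roll":0},{"tx":0,"ty":0,"tz":15,"roll":0},{"tx":0,"ty":0,"tz":9,"roll":0},{"tx":0,"ty":0,"tz":5,"roll":0},{"tx":0,"ty":0,"tz":0,"roll":0},{"tx":0,"ty":0,"tz":0,"roll":0},{"tx":0,"ty":0,"tz":0,"roll":0}]'
```

```text
t: 8.38
tool_pos: [0.3981, 0.0075, 0.0414]
tool_rot: [-0.002, 3.14, -0.001]
contact_force: [0.3, 1.2, -1.0]
opening: 0.0523
grip_force: 31.7
```

```bash
python3 -m handwheel '[{"tx":-5,"ty":0,"tz":2,"roll":0},{"tx":-10,"ty":0,"tz":0,"roll":0},{"tx":-10,"ty":0,"tz":0,"roll":0},{"tx":-10,"ty":0,"tz":0,"roll":0},{"tx":-10,"ty":0,"tz":0,"roll":0},{"tx":-10,"ty":0,"tz":0,"roll":0},{"tx":-10,"ty":0,"tz":0,"roll":0},{"tx":-10,"ty":0,"tz":0,"roll":0},{"tx":-5,"ty":0,"tz":0,"roll":0},{"tx":0,"ty":0,"tz":0,"roll":0},{"tx":0,"ty":0,"tz":0,"roll":0}]'
```

```text
t: 9.3
tool_pos: [0.4774, 0.008, 0.0385]
tool_rot: [-0.002, 3.141, -0.0]
contact_force: [-0.9, -0.1, -0.6]
opening: 0.0521
grip_force: 31.7
```

```bash
python3 -m handwheel '[{"tx":-5,"ty":0,"tz":0,"roll":0},{"tx":-6,"ty":0,"tz":0,"roll":0},{"tx":-6,"ty":0,"tz":0,"roll":0},{"tx":-5,"ty":0,"tz":0,"roll":0},{"tx":-3,"ty":0,"tz":0,"roll":0},{"tx":0,"ty":0,"tz":0,"roll":0},{"tx":0,"ty":0,"tz":0,"roll":0}]'
python3 -m handwheel '[{"tx":0,"ty":0,"tz":1,"roll":0},{"tx":0,"ty":0,"tz":1,"roll":0},{"tx":0,"ty":0,"tz":0.5,"roll":0},{"tx":0,"ty":0,"tz":0,"roll":0},{"tx":0,"ty":0,"tz":0,"roll":0}]'
```

```text
t: 9.88
tool_pos: [0.5022, 0.008, 0.0383]
tool_rot: [0.002, -3.141, -0.0]
contact_force: [-0.2, -0.0, -1.3]
opening: 0.0518
grip_force: 31.7
t: 10.3
tool_pos: [0.502, 0.008, 0.0359]
tool_rot: [0.002, -3.142, -0.0]
contact_force: [-1.5, 0.4, 2.5]
opening: 0.0522
grip_force: 31.9
```

The cup is on the table, with the contact force up to 2.5 N. Releasing now.

```bash
python3 -m handwheel '[{"tx":0,"ty":0,"tz":0,"roll":0},{"tx":0,"ty":0,"tz":0,"roll":0},{"tx":0,"ty":0,"tz":0,"roll":0},{"tx":0,"ty":0,"tz":0,"roll":0},{"tx":0,"ty":0,"tz":0,"roll":0},{"tx":0,"ty":0,"tz":0,"roll":0},{"tx":0,"ty":0,"tz":0,"roll":0},{"tx":0,"ty":0,"tz":0,"roll":0},{"tx":0,"ty":0,"tz":0,"roll":0},{"tx":0,"ty":0,"tz":0,"roll":0}]' 80
python3 -m handwheel '[{"tx":4,"ty":0,"tz":0,"roll":0},{"tx":8,"ty":0,"tz":0,"roll":0},{"tx":12,"ty":0,"tz":0,"roll":0},{"tx":14,"ty":0,"tz":0,"roll":0},{"tx":14,"ty":0,"tz":0,"roll":0},{"tx":14,"ty":0,"tz":0,"roll":0},{"tx":14,"ty":0,"tz":0,"roll":0},{"tx":12,"ty":0,"tz":0,"roll":0},{"tx":8,"ty":0,"tz":0,"roll":0},{"tx":5,"ty":0,"tz":0,"roll":0},{"tx":0,"ty":0,"tz":0,"roll":0}]'
python3 - <<'E'
from h import *
snap('scene','s4'); snap('top','t4')
a=cv2.resize(cv2.imread('pics/s4.png')[190:300,220:380],(640,440));b=cv2.resize(cv2.imread('pics/t4.png')[150:250,210:290],(352,440))
cv2.imwrite('pics/c5.png',cv2.resize(np.hstack([a,b]),(796,352)))
E
```

```text
t: 11.13
tool_pos: [0.5021, 0.0079, 0.0358]
tool_rot: [0.002, -3.142, 0.0]
contact_force: [0.1, 0.1, -0.6]
opening: 0.0799
grip_force: 0.0
t: 12.05
tool_pos: [0.3962, 0.0079, 0.0356]
tool_rot: [0.002, -3.141, -0.0]
contact_force: [-0.8, -0.3, 0.8]
opening: 0.0801
grip_force: 0.0
```

View pics/c5.png

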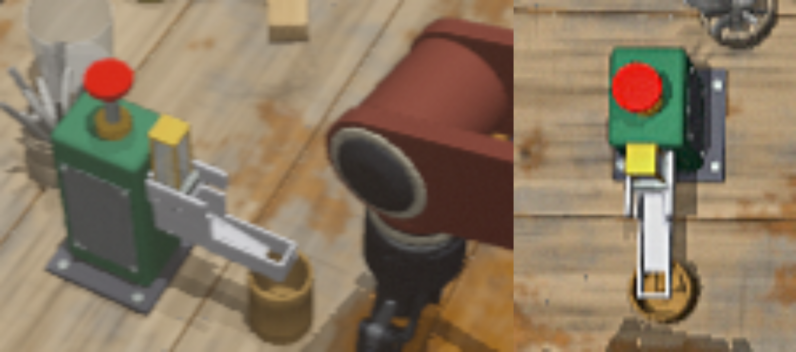

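The cup stands under the spout and the plunger is up. Before pressing, I'm checking the cup's offset from the spout numerically.

```bash
python3 - <<'E'
from h import *
for u,v in((252.9,232.4),): print('cup est',P('t4',u,v,.065))
d=np.load('pics/t4.npy'); 
pts=np.array([[*P('t4',u,v),u,v] for u in range(238,270) for v in range(205,246)])
for lo,hi,n in((.055,.071,'rim'),(.085,.102,'chute')):
    r=pts[(pts[:,2]>lo)&(pts[:,2]<hi)];print(n,len(r),r[:,:3].min(0).round(4),r[:,:3].max(0).round(4))
c=pts[(pts[:,2]>.085)&(pts[:,2]<.102)]
for a in(.50,.51,.52): 
    q=c[abs(c[:,0]-a)<.006]; print(a,q[:,1].min(),q[:,1].max())
s=np.load('pics/s4.npy')
r=np.array([P('s4',u,v) for u in range(262,302) for v in range(255,296)]);r=r[(r[:,2]>.056)&(r[:,2]<.07)];print('scene rim',r.min(0),r.max(0))
# magazine & knob again
p=np.array([P('t4',u,v) for u in range(236,256) for v in range(165,205)])
k=p[p[:,2]>.21];print('knob',len(k),k.min(0),k.max(0),np.median(k[:,2]))
m=p[(p[:,2]>.188)&(p[:,2]<.203)];print('mag',len(m),np.median(m,0))
im=cv2.imread('pics/t4.png').astype(int)
mk=(im[:,:,2]>150)&(im[:,:,1]<60)&(im[:,:,0]<60); mk[:, :230]=0; mk[:,262:]=0; v,u=np.nonzero(mk[160:190]);print('red px',u.mean(),v.mean()+160,len(u),P('t4',u.mean(),v.mean()+160,.225))
E
```

```text
cup est [0.50269601 0.00073161 0.065     ]
rim 58 [ 0.4803 -0.0195  0.0556] [0.5281 0.0331 0.0698]
chute 160 [ 0.4989 -0.0054  0.085 ] [0.5808 0.0219 0.102 ]
0.5 -0.005404342180714894 0.020176148411192807
0.51 -0.005087382589159334 0.02045974177508425
0.52 -0.004541673676362323 0.021102735671033462
scene rim [0.50880016 0.01291825 0.05627501] [0.62108403 0.04112908 0.06978662]
knob 167 [ 0.42515811 -0.16955887  0.21767007] [0.66675958 0.02664035 1.53468177] 0.22751211592307508
mag 74 [0.59887034 0.00949944 0.19288753]
red px 244.44666666666666 174.52666666666667 150 [0.646705   0.00964815 0.225     ]
```

Cup at about (0.507,0.007) against the spout at (0.508,0.0077), which is good. Next I raise, close the fingers and go over the knob at (0.646,0.009), whose top is at about z 0.227.

```bash
python3 -m handwheel '[{"tx":0,"ty":0,"tz":-10,"roll":0},{"tx":0,"ty":0,"tz":-20,"roll":0},{"tx":0,"ty":0,"tz":-25,"roll":0},{"tx":0,"ty":0,"tz":-25,"roll":0},{"tx":0,"ty":0,"tz":-25,"roll":0},{"tx":0,"ty":0,"tz":-25,"roll":0},{"tx":0,"ty":0,"tz":-25,"roll":0},{"tx":0,"ty":0,"tz":-25,"roll":0},{"tx":0,"ty":0,"tz":-25,"roll":0},{"tx":0,"ty":0,"tz":-25,"roll":0},{"tx":0,"ty":0,"tz":-20,"roll":0},{"tx":0,"ty":0,"tz":-10,"roll":0}]' 0 30
python3 -m handwheel '[{"tx":-10,"ty":0,"tz":0,"roll":0},{"tx":-18,"ty":0,"tz":0,"roll":0},{"tx":-24,"ty":0,"tz":0,"roll":0},{"tx":-24,"ty":0,"tz":0,"roll":0},{"tx":-24,"ty":0,"tz":0,"roll":0},{"tx":-24,"ty":0,"tz":0,"roll":0},{"tx":-24,"ty":0,"tz":0,"roll":0},{"tx":-24,"ty":0,"tz":0,"roll":0},{"tx":-24,"ty":0,"tz":0,"roll":0},{"tx":-24,"ty":0,"tz":0,"roll":0},{"tx":-20,"ty":0,"tz":0,"roll":0},{"tx":-10,"ty":0,"tz":0,"roll":0}]'
python3 -m handwheel '[{"tx":0,"ty":0,"tz":0,"roll":0},{"tx":0,"ty":0,"tz":0,"roll":0},{"tx":0,"ty":0,"tz":0,"roll":0},{"tx":0,"ty":0,"tz":0,"roll":0}]'
```

```text
t: 13.15
tool_pos: [0.3984, 0.0077, 0.3002]
tool_rot: [-0.002, 3.136, -0.001]
contact_force: [-0.4, 0.4, -0.0]
opening: -0.0001
grip_force: 0.0
t: 14.15
tool_pos: [0.6487, 0.0081, 0.2946]
tool_rot: [0.002, -3.14, -0.0]
contact_force: [-0.1, 0.0, 0.9]
opening: 0.0001
grip_force: 0.0
t: 14.48
tool_pos: [0.6463, 0.0082, 0.2962]
tool_rot: [-0.002, 3.142, -0.0]
contact_force: [0.9, 0.9, 0.1]
opening: 0.0001
grip_force: 0.0
```

```bash
python3 -m handwheel '[{"tx":0,"ty":1,"tz":6,"roll":0},{"tx":0,"ty":0,"tz":10,"roll":0},{"tx":0,"ty":0,"tz":12,"roll":0},{"tx":0,"ty":0,"tz":12,"roll":0},{"tx":0,"ty":0,"tz":10,"roll":0},{"tx":0,"ty":0,"tz":6,"roll":0},{"tx":0,"ty":0,"tz":4,"roll":0},{"tx":0,"ty":0,"tz":0,"roll":0},{"tx":0,"ty":0,"tz":0,"roll":0},{"tx":0,"ty":0,"tz":0,"roll":0}]'
python3 -m handwheel '[{"tx":0,"ty":0,"tz":1,"roll":0},{"tx":0,"ty":0,"tz":1,"roll":0},{"tx":0,"ty":0,"tz":1,"roll":0},{"tx":0,"ty":0,"tz":0,"roll":0},{"tx":0,"ty":0,"tz":0,"roll":0}]'
python3 -m handwheel '[{"tx":0,"ty":0,"tz":1,"roll":0},{"tx":0,"ty":0,"tz":1,"roll":0},{"tx":0,"ty":0,"tz":1,"roll":0},{"tx":0,"ty":0,"tz":0,"roll":0},{"tx":0,"ty":0,"tz":0,"roll":0}]'
```

```text
t: 15.32
tool_pos: [0.6476, 0.0091, 0.2366]
tool_rot: [-0.002, 3.14, -0.0]
contact_force: [-0.4, -0.0, -0.1]
opening: -0.0003
grip_force: 0.0
t: 15.73
tool_pos: [0.6471, 0.0091, 0.2328]
tool_rot: [0.002, -3.142, -0.0]
contact_force: [-0.4, 0.2, -0.4]
opening: -0.0
grip_force: 0.0
t: 16.15
tool_pos: [0.647, 0.0091, 0.2296]
tool_rot: [0.002, -3.141, -0.0]
contact_force: [-0.2, -0.6, -0.1]
opening: 0.0
grip_force: 0.0
```

```bash
python3 -m handwheel '[{"tx":0,"ty":0,"tz":1,"roll":0},{"tx":0,"ty":0,"tz":1,"roll":0},{"tx":0,"ty":0,"tz":0,"roll":0},{"tx":0,"ty":0,"tz":0,"roll":0}]'
python3 -m handwheel '[{"tx":0,"ty":0,"tz":1,"roll":0},{"tx":0,"ty":0,"tz":1,"roll":0},{"tx":0,"ty":0,"tz":0,"roll":0},{"tx":0,"ty":0,"tz":0,"roll":0}]'
python3 -m handwheel '[{"tx":0,"ty":0,"tz":1,"roll":0},{"tx":0,"ty":0,"tz":1,"roll":0},{"tx":0,"ty":0,"tz":0,"roll":0},{"tx":0,"ty":0,"tz":0,"roll":0}]'
```

```text
t: 16.48
tool_pos: [0.6473, 0.0091, 0.2286]
tool_rot: [-0.002, 3.141, -0.0]
contact_force: [-1.4, 0.7, 3.5]
opening: -0.0001
grip_force: 1.8
t: 16.82
tool_pos: [0.6473, 0.0091, 0.2264]
tool_rot: [-0.002, 3.141, -0.0]
contact_force: [-1.3, 0.8, 4.3]
opening: -0.0002
grip_force: 2.6
t: 17.15
tool_pos: [0.6473, 0.0091, 0.2243]
tool_rot: [-0.002, 3.141, -0.0]
contact_force: [-2.2, 0.2, 6.1]
opening: 0.0005
grip_force: 2.6
```

Contact came at z of about 0.229, so the stop should be near 0.209.

```bash
python3 -m handwheel '[{"tx":0,"ty":0,"tz":1,"roll":0},{"tx":0,"ty":0,"tz":1.5,"roll":0},{"tx":0,"ty":0,"tz":1.5,"roll":0},{"tx":0,"ty":0,"tz":1.5,"roll":0},{"tx":0,"ty":0,"tz":1.5,"roll":0},{"tx":0,"ty":0,"tz":1.5,"roll":0},{"tx":0,"ty":0,"tz":1.5,"roll":0},{"tx":0,"ty":0,"tz":1,"roll":0},{"tx":0,"ty":0,"tz":1,"roll":0},{"tx":0,"ty":0,"tz":0,"roll":0},{"tx":0,"ty":0,"tz":0,"roll":0}]'
python3 -m handwheel '[{"tx":0,"ty":0,"tz":0.7,"roll":0},{"tx":0,"ty":0,"tz":0.7,"roll":0},{"tx":0,"ty":0,"tz":0.6,"roll":0},{"tx":0,"ty":0,"tz":0,"roll":0}]'
```

```text
t: 18.07
tool_pos: [0.6473, 0.0091, 0.2133]
tool_rot: [-0.002, 3.141, -0.0]
contact_force: [-3.7, 0.7, 7.9]
opening: 0.0
grip_force: 4.1
t: 18.4
tool_pos: [0.6473, 0.0091, 0.2116]
tool_rot: [-0.002, 3.141, -0.0]
contact_force: [-3.8, -0.0, 9.4]
opening: 0.0001
grip_force: 4.6
```

```bash
python3 -m handwheel '[{"tx":0,"ty":0,"tz":0.7,"roll":0},{"tx":0,"ty":0,"tz":0.7,"roll":0},{"tx":0,"ty":0,"tz":0.6,"roll":0},{"tx":0,"ty":0,"tz":0.4,"roll":0},{"tx":0,"ty":0,"tz":0,"roll":0}]'
```

```text
t: 18.82
tool_pos: [0.6474, 0.0091, 0.2095]
tool_rot: [-0.002, 3.14, -0.0]
contact_force: [-5.1, 0.2, 9.7]
opening: 0.0
grip_force: 5.0
```

```bash
python3 -m handwheel '[{"tx":0,"ty":0,"tz":0.5,"roll":0},{"tx":0,"ty":0,"tz":0.3,"roll":0},{"tx":0,"ty":0,"tz":0,"roll":0}]'
```

```text
t: 19.07
tool_pos: [0.6474, 0.0091, 0.2088]
tool_rot: [-0.002, 3.14, -0.0]
contact_force: [-4.7, -0.4, 10.9]
opening: 0.0004
grip_force: 5.2
```

```bash
python3 -m handwheel '[{"tx":0,"ty":0,"tz":0.4,"roll":0},{"tx":0,"ty":0,"tz":0,"roll":0},{"tx":0,"ty":0,"tz":0,"roll":0}]'
```

```text
t: 19.32
tool_pos: [0.6474, 0.0091, 0.2085]
tool_rot: [-0.002, 3.14, -0.0]
contact_force: [-3.8, 0.7, 10.4]
opening: -0.0
grip_force: 5.4
```

```bash
python3 -m handwheel '[{"tx":0,"ty":0,"tz":0.4,"roll":0},{"tx":0,"ty":0,"tz":0,"roll":0},{"tx":0,"ty":0,"tz":0,"roll":0}]'
```

```text
t: 19.57
tool_pos: [0.6474, 0.0091, 0.2085]
tool_rot: [-0.002, 3.14, -0.0]
contact_force: [-6.4, 0.8, 12.1]
opening: -0.0003
grip_force: 6.0
```

```bash
python3 -m handwheel '[{"tx":0,"ty":0,"tz":0.4,"roll":0},{"tx":0,"ty":0,"tz":0,"roll":0},{"tx":0,"ty":0,"tz":0,"roll":0},{"tx":0,"ty":0,"tz":0,"roll":0}]'
```

```text
t: 19.9
tool_pos: [0.6474, 0.0091, 0.2085]
tool_rot: [-0.002, 3.14, -0.001]
contact_force: [-6.4, 0.2, 13.1]
opening: 0.0003
grip_force: 6.6
```

On the stop: z no longer changes while the force rises. One more small push, then hold.

```bash
python3 -m handwheel '[{"tx":0,"ty":0,"tz":0.5,"roll":0},{"tx":0,"ty":0,"tz":0,"roll":0},{"tx":0,"ty":0,"tz":0,"roll":0},{"tx":0,"ty":0,"tz":0,"roll":0},{"tx":0,"ty":0,"tz":0,"roll":0},{"tx":0,"ty":0,"tz":0,"roll":0},{"tx":0,"ty":0,"tz":0,"roll":0},{"tx":0,"ty":0,"tz":0,"roll":0}]'
```

```text
t: 20.57
tool_pos: [0.6474, 0.0091, 0.2085]
tool_rot: [-0.002, 3.14, -0.001]
contact_force: [-6.4, 0.6, 14.5]
opening: -0.0001
grip_force: 7.3
```

```bash
python3 -m handwheel '[{"tx":0,"ty":0,"tz":-3,"roll":0},{"tx":0,"ty":0,"tz":-5,"roll":0},{"tx":0,"ty":0,"tz":-8,"roll":0},{"tx":0,"ty":0,"tz":-10,"roll":0},{"tx":0,"ty":0,"tz":-12,"roll":0},{"tx":0,"ty":0,"tz":-15,"roll":0},{"tx":0,"ty":0,"tz":-15,"roll":0},{"tx":0,"ty":0,"tz":-15,"roll":0},{"tx":0,"ty":0,"tz":-10,"roll":0},{"tx":0,"ty":0,"tz":-5,"roll":0},{"tx":0,"ty":0,"tz":0,"roll":0}]'
python3 -m handwheel '[{"tx":15,"ty":0,"tz":0,"roll":0},{"tx":25,"ty":-15,"tz":0,"roll":0},{"tx":25,"ty":-25,"tz":0,"roll":0},{"tx":25,"ty":-25,"tz":0,"roll":0},{"tx":15,"ty":-35,"tz":0,"roll":0},{"tx":0,"ty":-35,"tz":0,"roll":0},{"tx":0,"ty":-35,"tz":0,"roll":0},{"tx":0,"ty":-30,"tz":0,"roll":0},{"tx":0,"ty":-20,"tz":0,"roll":0},{"tx":0,"ty":-10,"tz":0,"roll":0},{"tx":0,"ty":0,"tz":0,"roll":0},{"tx":0,"ty":0,"tz":0,"roll":0}]'
python3 - <<'E'
from h import *
snap('scene','s5'); snap('top','t5')
a=cv2.resize(cv2.imread('pics/s5.png')[200:300,230:320],(450,500),interpolation=2);b=cv2.resize(cv2.imread('pics/t5.png')[160:248,230:278],(273,500),interpolation=2)
cv2.imwrite('pics/c6.png',np.hstack([a,b]))
p=np.array([P('t5',u,v) for u in range(238,252) for v in range(168,182)]);k=p[p[:,2]>.2];print('knob z',np.median(k[:,2]))
pts=np.array([P('t5',u,v) for u in range(238,270) for v in range(215,246)])
r=pts[(pts[:,2]>.055)&(pts[:,2]<.071)];print(r.min(0),r.max(0))
E
```

```text
t: 21.48
tool_pos: [0.6478, 0.0091, 0.3052]
tool_rot: [-0.002, 3.138, -0.0]
contact_force: [-1.1, -0.2, 0.4]
opening: 0.0001
grip_force: 0.0
t: 22.48
tool_pos: [0.5422, -0.2205, 0.3021]
tool_rot: [0.001, -3.141, -0.002]
contact_force: [-0.6, -0.1, 0.4]
opening: -0.0001
grip_force: 0.0
knob z 0.22742999147403897
[ 0.48002574 -0.01970302  0.05573046] [0.52790611 0.03285987 0.07075693]
```

View pics/c6.png

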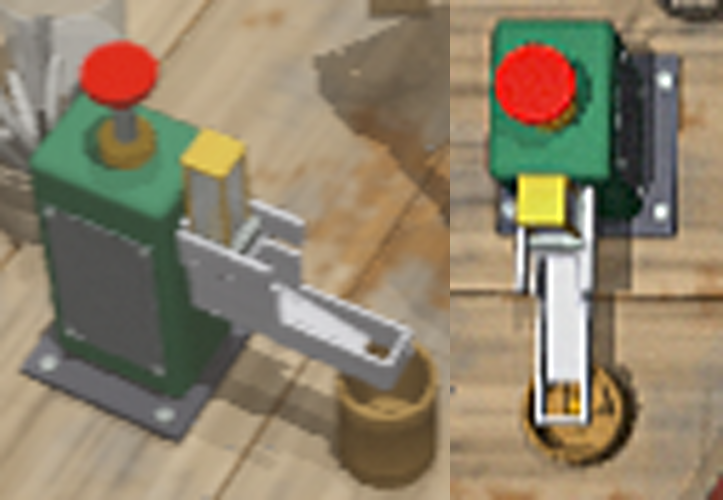

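The knob is back up and the cup has not moved. Through the spout opening at (572,400) there is a brighter yellow spot that may be the ball, so I'm comparing the before and after pixels.

```bash
python3 - <<'E'
from h import *
a=cv2.imread('pics/t4.png').astype(int);b=cv2.imread('pics/t5.png').astype(int)
for v in range(226,234): print(v,[(tuple(a[v,u]),tuple(b[v,u])) for u in range(249,254)])
da,db=np.load('pics/t4.npy'),np.load('pics/t5.npy')
for u,v in((250,229),(251,229),(252,230),(251,230),(251,231)): print(u,v,da[v,u],db[v,u])
# magazine change in scene view
s4=cv2.imread('pics/s4.png').astype(int);s5=cv2.imread('pics/s5.png').astype(int)
D=abs(s4-s5).sum(2)[200:300,230:320]; v,u=np.nonzero(D>60); print(list(zip(u+230,v+200))[:60])
E
```

```text
226 [((np.int64(210), np.int64(214), np.int64(213)), (np.int64(216), np.int64(217), np.int64(219))), ((np.int64(206), np.int64(206), np.int64(210)), (np.int64(207), np.int64(212), np.int64(211))), ((np.int64(212), np.int64(216), np.int64(219)), (np.int64(218), np.int64(220), np.int64(221))), ((np.int64(217), np.int64(222), np.int64(227)), (np.int64(217), np.int64(222), np.int64(228))), ((np.int64(255), np.int64(250), np.int64(247)), (np.int64(255), np.int64(254), np.int64(249)))]
227 [((np.int64(123), np.int64(151), np.int64(173)), (np.int64(123), np.int64(152), np.int64(176))), ((np.int64(104), np.int64(111), np.int64(119)), (np.int64(101), np.int64(111), np.int64(122))), ((np.int64(116), np.int64(150), np.int64(175)), (np.int64(121), np.int64(154), np.int64(181))), ((np.int64(103), np.int64(136), np.int64(171)), (np.int64(111), np.int64(148), np.int64(179))), ((np.int64(255), np.int64(255), np.int64(250)), (np.int64(255), np.int64(255), np.int64(254)))]
228 [((np.int64(59), np.int64(127), np.int64(167)), (np.int64(60), np.int64(125), np.int64(165))), ((np.int64(18), np.int64(50), n
[... 4078 characters left out ...]
.int64(306), np.int64(206)), (np.int64(307), np.int64(206)), (np.int64(308), np.int64(206)), (np.int64(309), np.int64(206)), (np.int64(310), np.int64(206)), (np.int64(311), np.int64(206)), (np.int64(312), np.int64(206)), (np.int64(313), np.int64(206)), (np.int64(314), np.int64(206)), (np.int64(315), np.int64(206)), (np.int64(316), np.int64(206)), (np.int64(317), np.int64(206)), (np.int64(318), np.int64(206)), (np.int64(319), np.int64(206)), (np.int64(304), np.int64(207)), (np.int64(305), np.int64(207)), (np.int64(306), np.int64(207)), (np.int64(307), np.int64(207)), (np.int64(308), np.int64(207)), (np.int64(309), np.int64(207)), (np.int64(310), np.int64(207)), (np.int64(311), np.int64(207))]
```

The spot has turned brass-coloured and reads about 14 mm closer than the cup floor did, which matches one ball's diameter. So a single ball is lying in the cup.

```bash
python3 -c "
from station import ctrl
print(ctrl.finish_job())"
```

```text
the job is handed in; nothing more can be done
None
```

I handed the job in at about 23 s: the cup stands under the spout with a brass ball in it, and the plunger is back up after one press to its stop (about 15 N on the wrist sensor); I didn't check the two remaining balls in the magazine directly, and the hand-in gave no verdict.

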